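# Shut and lock the food-waste pail

### The arm

A 7-joint arm with a two-finger parallel gripper is mounted at the origin on a cart in front of the work surface, level with it; the furniture and walls round the work are solid. World frame = base frame: x ahead of the robot, y to its left, z up, the work surface at z = 0. Lengths are in mm, angles in rad, forces in N, time in s.
With the tool pointing down it reaches from about 425 to 925 mm from the base axis. Payload 6.8 kg.
Tool frame: the origin (TCP) lies between the finger pads; the fingertips stand 14 mm ahead of it and the grasp point (between the pads) lies 5 mm behind it; z points along the fingers, y is the line along which they close (so a half turn about z gives the same grasp; the last joint's range is limited). The gripper opens to 85 mm and grips with 20 to 120 N. Pads are 22 mm wide; open, the fingers measure 114 mm over their backs; the gripper's body (76 mm by 85 mm) begins 54 mm behind the grasp point. The pads swing forward as they close: fully open they stand 13 mm farther back than shut.
Start: joints at [1.137, 0.477, 0.022, 1.555, -0.011, 1.109, -0.083], TCP at [216.055, -639.506, 217.808] pointing down, gripper open.
Joint ranges: [-2.96, 2.96], [-0.34, 2.1], [-1.41, 1.46], [0.24, 2.44], [-1.37, 4.51], [0.17, 1.92], [-2.96, 2.96]. Speed limits (rad/s): [2.39, 2.39, 3.14, 3.14, 3.14, 3.14, 3.14].

### API

Orientations are given as a unit quaternion [w, x, y, z].
In Python, from bench import arm, viewer gives the robot as it stands.
- The arm moves only by the tool arm_command, never from a script. Its argument "moves" is text: rows parted by semicolons, each of 5 numbers parted by spaces: the shift along the tool's x, y, z in mm, then the turn about the tool's z in rad, then the closure, from 0 (fully open) to 1 (shut). A call has 1 to 8 rows; each row is the pose to reach, as a shift and turn from the pose commanded when the call began, along the tool's axes at that moment; what a row does not reach only later rows make up. A row lasts 1/10 s, in which the tool goes at most 50 mm and 8.59 degrees, less where a joint would pass 70% of its speed; a pose out of reach is approached as far as the arm can. A call with a gripper value outside its range is refused whole. The fingers move at their own pace and stop on an object; "force" is the grip in N (left out, the last holds). Time passes only in rows, so rows that repeat a pose let the fingers close. It gives the time, the measured TCP pose, the force, the opening and the grip force at its end, in the units of the state.
- arm.observe(): the state, without advancing time (a new reading comes with each control period).
- viewer.snapshot(name): name is "scene" or "side" or "wrist"; returns the picture (400x640x3 uint8, red, green, blue); there is no depth.
- viewer.camera_info(name): a dict with "fx", "fy", "cx", "cy" (pixels), "view" (4x4, takes a point from world to camera coordinates); the wrist camera has in their place "tool_from_camera" (4x4, takes a point from camera to tool coordinates, whose origin is the TCP and whose axes are the flange's). Camera axes: x right, y up, looking along -z (the intrinsics and any distortion apply to the point x, -y, -z); pixel columns grow to the right and rows downward; lengths in mm; the calibration is good to about 2 mm. A picture is of the moment at which its call begins: read the wrist's pose just before it. camera_info takes no time and is no camera call.
- arm.close_job(): hands the job in; it is judged then, once.
The state is a dict: "time_s": time; "qpos": joint angles; "joint_velocities": joint speeds; "effort": joint torques, N m; "ee_pos": TCP position; "orientation": TCP orientation; "wrist_force": force on the tool from outside, world axes, zero at the start; "ft_torque": the same for the moment, N m; "gripper_width": finger opening in mm; "grasp_force": force on a finger pad.
Only numpy, scipy, OpenCV 4.12 (cv2) and the standard library are available. Lean on these libraries where they do the work, as an engineer would, in place of code of your own. Each camera call takes 0.05 s, during which the arm holds its last target. There are 200 camera calls.

### The job

The food-waste pail on the worktop is about to be carried out. Using the fingertips, push its open lid over so that it flips fully shut, and then push the carrying handle, which is folded back on the hinge side, over the top and down to the front as far as it goes, where it locks the lid. Leave the pail standing where it is - do not lift it, tip it or shove it along - and do not knock the things around it.

Things in the scene. Friction and masses are not known exactly. Their poses are not given: they have to be found in the camera images.
- pail: round steel food-waste pail standing loose on the worktop (about 1.6 kg), 148 mm wide at the foot, 170 mm at the rim, rim 138 mm high; origin at the centre of its underside, z up. Its x axis points to the lid's hinge (its back), so its front is -x; y runs along the hinge and the handle's grip. The pail stands with its back toward the robot's left.
- lid (a joint): angle of the green round lid about its hinge, rad: 0 = shut flat on the rim, 1.57 = straight up, 1.72 = stop, leaning back past upright. Starts at 1.64 to 1.71. The hinge is light (under 1 N at the lid's edge); the lid stays where it is within about 14 degrees of upright and beyond that falls by itself.
- lid_hinge (a point): point on the lid's hinge axis in the middle of the hinge: 90.5 mm behind the pail's origin (+x of the pail), 142 mm above its underside; the axis is parallel to the pail's y
- lid_edge (a point): middle of the lid's free edge, 180 mm from the hinge axis (about 320 mm above the worktop when the lid stands open, at the front of the rim when shut). The lid is a disc 178 mm across, 16 mm thick.
- handle (a joint): angle of the steel carrying handle about its axis, rad: 0 = folded back, leaning 40 degrees behind upright, its grip close behind the open lid and 75 mm below the lid's top edge; 0.70 = straight up; 2.443 = stop, folded over to the front and 10 degrees below level, lid locked. Starts at 0 to 0.06. It is stiff and stays where it is left; it takes about 1 N at the grip to swing it.
- handle_grip (a point): centre of the handle's pale wooden round grip (16 mm thick, 96 mm long, parallel to the pail's y). It runs on an arc of 160 mm radius about the handle's axis: about 245 mm above the worktop and behind the pail at the start, 282 mm at the top of the swing, 94 mm at the end, in front of the pail.
- liners: bystander: blue and white carton of bin liners, 132 x 209 x 255 mm high, standing loose; origin at the centre of its underside
- soup_tin: bystander: green-labelled food tin, 75 mm across, 58 mm high, loose; origin at the centre of its underside
- mug: bystander: orange mug, 81 x 120 x 101 mm high, loose; origin at the centre of its underside
- glass: bystander: clear drinking glass, 80 mm across, 88 mm high, loose; origin at the centre of its underside
- fish_tin: bystander: flat oblong tin with a dark blue top, 63 x 105 x 25 mm, loose; origin at the centre of its underside
- spoon: bystander: steel table spoon, 199 x 41 x 16 mm, lying loose; origin at the centre of its underside
- mill: bystander: brown wooden pepper mill, 58 mm across, 150 mm high, loose; origin at the centre of its underside
- handle_axis (a point): point on the handle's axis in the middle of the pail: 40 mm behind the pail's origin (+x of the pail), 122 mm above its underside; the axis is parallel to the pail's y. The handle's two arms run 97 mm either side of it. A small hook beside each pivot slips over the lid's edge in the last part of the swing and locks the shut lid.

How it is judged (in metres and radians):
On the way, in this order (a step that is already met when the one before it is completed fails the run):
1. the lid is fully shut (value of joint lid below 0.05 rad), for 0.2 s.
2. the handle is folded over to the front (value of joint handle above 2.34 rad), for 0.2 s.
At the end, for the whole second after the job is handed in: the lid is shut (within 0.05 rad), the handle is folded to the front within 0.1 rad of its stop, and the pail stands upright and at rest on the worktop less than 50 mm from where it was (value of joint lid below 0.05 rad and value of joint handle above 2.34 rad and angle between pail's own z axis and vertical below 0.04 rad and height (world z) of pail below 0.005 m and distance of pail from where it was at the start of the episode below 0.05 m and linear speed of pail below 0.01 m/s); the robot touches nothing.
It fails at once if the handle is swung over to the front while the lid is still open (value of joint handle above 1.3 rad and value of joint lid above 0.3 rad).
It fails at once if the pail is lifted off the worktop (height (world z) of pail above 0.015 m).
It fails at once if the pail is tipped by more than about 11 degrees (angle between pail's own z axis and vertical above 0.2 rad).
It fails at once if the pail is shoved more than 60 mm (distance of pail from where it was at the start of the episode above 0.06 m).
It fails at once if a bystander is knocked (moved more than 25 mm) (distance of any of liners, soup_tin, mug, glass, fish_tin, spoon, mill from where it was at the start of the episode above 0.025 m).
It also fails if it takes over 58 s, if anything falls off the work surface, if the arm or the gripper's body presses on something with over 40 N, if the wrist force passes 120 N, or if a joint passes its speed limit or range.

## Working session

There is one attempt and no reset: what is moved stays moved. The work goes in short steps, Python scripts to look and compute and a tool call to move; the robot and the scene stay as the last step left them, time stands still between calls to the robot, and variables do not carry over. Pictures are saved under pics/ and viewed, at most 10 in all, crops included, and the job is handed in when it is done.

Besides the shell and the picture viewer there is one more tool, called after "Request:" as name(argument=value, ...), one argument or row to a line, values as JSON. arm_command: Moves the arm, as the interface text tells. Its arguments: {"type":"object","properties":{"moves":{"type":"string"},"force":{"type":"number"}},"required":["moves"]}

```bash
mkdir -p pics; python3 - <<'E'
from bench import arm, viewer
import cv2, numpy as np
for n in("scene","side"):
    im=viewer.snapshot(n); cv2.imwrite(f"pics/{n}0.png",im[:,:,::-1])
    i=viewer.camera_info(n); print(n,i)
print(arm.observe())
E
```

```text
scene {'fx': 499.94849394529393, 'fy': 499.94849394529393, 'cx': 323.12925156487415, 'cy': 201.2943334696648, 'view': array([[ 4.12236719e-02, -9.99062563e-01, -1.32138079e-02,
        -4.39249811e+01],
       [ 5.65741284e-01,  1.24389549e-02,  8.24488976e-01,
        -4.68220135e+02],
       [-8.23551704e-01, -4.14640597e-02,  5.65723716e-01,
        -1.33918726e+03],
       [ 0.00000000e+00,  0.00000000e+00,  0.00000000e+00,
         1.00000000e+00]])}
side {'fx': 496.32323425441257, 'fy': 496.32323425441257, 'cx': 319.0795311941699, 'cy': 202.23329675923137, 'view': array([[-2.44195735e-01, -9.69723894e-01, -2.00317017e-03,
         1.08961908e+02],
       [ 8.09830264e-01, -2.05066776e-01,  5.49656766e-01,
        -5.90671674e+02],
       [-5.33426084e-01,  1.32601610e-01,  8.35388189e-01,
        -1.29334464e+03],
       [ 0.00000000e+00,  0.00000000e+00,  0.00000000e+00,
         1.00000000e+00]])}
{'time_s': 0.1, 'qpos': array([ 1.13686277,  0.47772811,  0.02231686,  1.5563546 , -0.01148789,
        1.10933415, -0.08312381]), 'joint_velocities': array([-0.00118957, -0.00287319,  0.00025471, -0.00358658, -0.0011102 ,
        0.0001876 ,  0.00162482]), 'effort': array([ 4.37809809e-03, -5.97755313e+01,  1.61396038e+00, -2.81953132e+01,
        1.29218650e-02,  5.01277100e-03, -1.73568236e-05]), 'ee_pos': array([ 215.88228043, -638.94353109,  216.91447024]), 'orientation': array([-8.24743554e-04,  9.86756045e-01,  1.62209086e-01, -1.97974509e-04]), 'wrist_force': array([ 0.91563371,  0.46030723, -0.57035358]), 'ft_torque': array([-0.02257013,  0.01520982, -0.04287587]), 'grasp_force': 0.0, 'gripper_width': 85.41915000110026}
```

View pics/scene0.png

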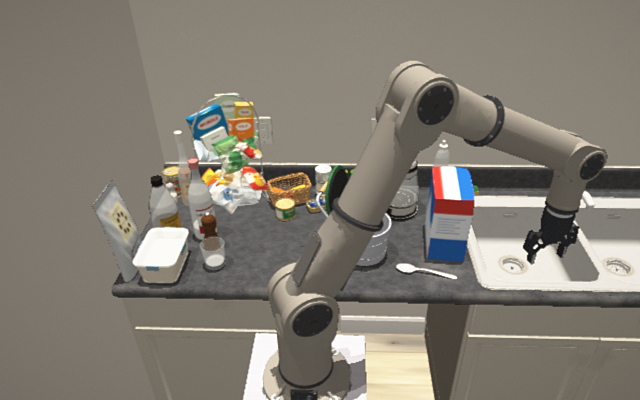

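View pics/side0.png

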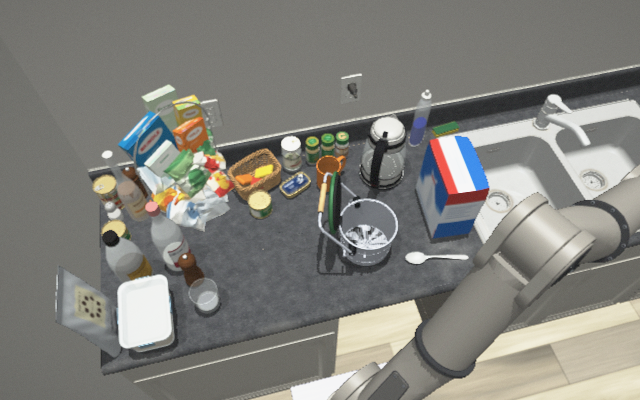

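```bash
cat > h.py <<'E'
from bench import arm, viewer
import cv2, numpy as np
from scipy.spatial.transform import Rotation as R
def ray(n,u,v):
    i=viewer.camera_info(n); V=i["view"]; d=np.array([(u-i["cx"])/i["fx"],-(v-i["cy"])/i["fy"],-1])
    return -V[:3,:3].T@V[:3,3], V[:3,:3].T@d
def plane(n,u,v,z,ax=2):
    o,d=ray(n,u,v); return o+d*(z-o[ax])/d[ax]
def proj(n,p):
    i=viewer.camera_info(n); c=i["view"]@np.append(p,1); return i["cx"]-i["fx"]*c[0]/c[2], i["cy"]+i["fy"]*c[1]/c[2]
E
python3 - <<'E'
from h import *
im=cv2.imread("pics/side0.png")[160:280,300:430]
cv2.imwrite("pics/c1.png",cv2.resize(im,None,fx=5,fy=5,interpolation=cv2.INTER_CUBIC))
for u,v in[(336,233),(398,233),(367,203),(367,262)]: print(plane("side",u,v,138))
for n,u,v in[("glass",204,303),("spoon",415,258),("sp end",467,257),("liner fl",441,237),("liner fr",475,233),("mug",328,180),("mill",192,280),("fish",296,190),("kettle",382,180),("soup",262,212)]: print(n,plane("side",u,v,0).round())
E
```

```text
[507.21023254 -66.88635703 138.        ]
[ 462.56377515 -243.3266669   138.        ]
[ 585.65715604 -186.25921639  138.        ]
[ 394.52792611 -127.19830649  138.        ]
glass [447. 355.   0.]
spoon [ 434. -309.    0.]
sp end [ 397. -469.    0.]
liner fl [ 485. -417.    0.]
liner fr [ 472. -530.    0.]
mug [ 795. -120.    0.]
mill [531. 382.   0.]
fish [781.  -2.   0.]
kettle [ 749. -303.    0.]
soup [721. 128.   0.]
```

View pics/c1.png

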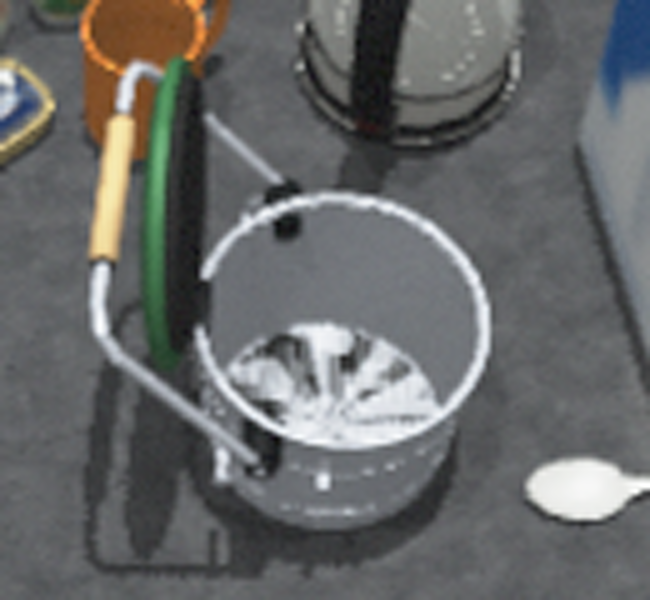

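```bash
python3 - <<'E'
from h import *
c=lambda u,v:(300+u/5-.4,160+v/5-.4)
P=np.array([plane("side",*c(u,v),138)[:2] for u,v in[(489,320),(335,195),(345,445),(430,230),(450,405),(240,220),(245,395),(200,330)]])
A=np.c_[2*P,np.ones(8)]; s=np.linalg.lstsq(A,(P**2).sum(1),rcond=None)[0]; C=s[:2]
print("center",C,"r",np.sqrt(s[2]+C@C))
g=[plane("side",*c(u,v),246)[:2] for u,v in[(112,188),(121,115),(104,262)]]
print("grip",g, g[0]-C,np.hypot(*(g[0]-C)))
d=g[1]-g[2];print("gripdir",d,np.hypot(*d))
t=plane("side",*c(176,210),230); print("lid",t)
h=[plane("side",*c(u,v),122)[:2] for u,v in[(290,205),(262,455)]]; print("pivots",h, h[0]-h[1])
E
```

```text
center [ 518.89211398 -168.82601648] r 85.52155175182324
grip [array([569.75108528, -40.09630144]), array([617.42223126, -57.59793003]), array([523.13323184, -23.63841241])] [ 50.8589713  128.72971504] 138.41233505310043
gripdir [ 94.28899942 -33.95951761] 100.21808344118979
lid [556.67743936 -74.28291078 230.        ]
pivots [array([ 611.05582269, -164.95805308]), array([447.71806628, -99.36226635])] [163.33775642 -65.59578673]
```

Request:
arm_command(
  moves="0 0 -30 -0.11 1; 0 0 -60 -0.22 1; 0 0 -90 -0.33 1; 0 0 -120 -0.44 1; 0 0 -150 -0.55 1; 0 0 -180 -0.66 1; 0 0 -210 -0.77 1; 0 0 -240 -0.88 1",
)

```text
time_s: 0.9
ee_pos: [215.9, -639.2, 458.5]
orientation: [-0.0, 0.822, 0.569, 0.0]
wrist_force: [0.2, 0.2, -0.1]
gripper_width: 0.3
grasp_force: 0.0
```

Request:
arm_command(
  moves="47 7 0 0 1; 94 15 0 0 1; 141 22 0 0 1; 188 30 0 0 1; 235 37 0 0 1; 282 45 0 0 1; 329 52 0 0 1; 376 60 0 0 1",
)

```text
time_s: 1.7
ee_pos: [406.7, -307.8, 457.6]
orientation: [-0.0, 0.824, 0.567, -0.0]
wrist_force: [1.1, -0.8, 0.4]
gripper_width: 0.0
grasp_force: 0.0
```

Request:
arm_command(
  moves="47 7 0 0 1; 94 15 0 0 1; 141 22 0 0 1; 188 30 0 0 1; 235 37 0 0 1; 282 45 0 0 1; 329 52 0 0 1; 386 60 0 0 1",
)

```text
time_s: 2.5
ee_pos: [597.1, 23.9, 457.5]
orientation: [0.0, 0.824, 0.566, -0.0]
wrist_force: [0.3, -0.9, 0.1]
gripper_width: -0.1
grasp_force: 0.0
```

Request:
arm_command(
  moves="0 0 35 0 1; 0 0 70 0 1; 0 0 105 0 1; 0 0 135 0 1; 0 0 160 0 1; 0 0 168 0 1; 0 0 168 0 1",
)

```text
time_s: 3.2
ee_pos: [595.8, 22.6, 288.7]
orientation: [-0.001, 0.824, 0.567, -0.001]
wrist_force: [-0.0, 0.1, 0.4]
gripper_width: -0.1
grasp_force: 0.0
```

```bash
python3 - <<'E'
from h import *
print(arm.observe()["ee_pos"])
im=viewer.snapshot("side")[:,:,::-1][100:280,260:440]
cv2.imwrite("pics/c2.png",cv2.resize(im,None,fx=3.3,fy=3.3,interpolation=cv2.INTER_CUBIC))
E
```

```text
[595.82832066  22.5983035  288.71540201]
```

View pics/c2.png

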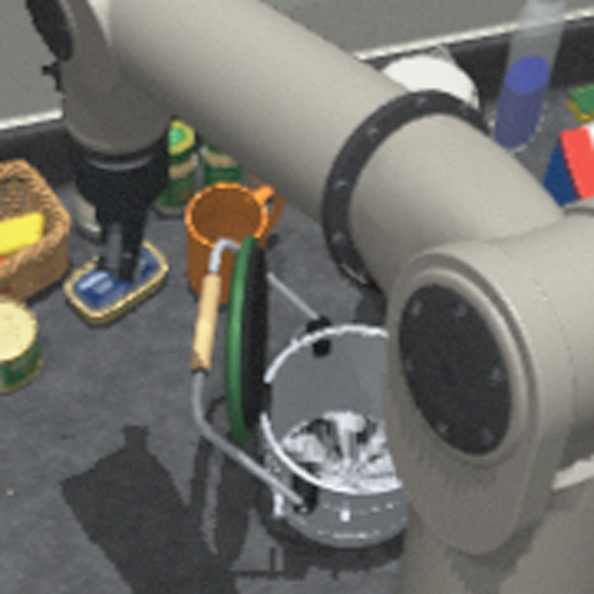

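Request:
arm_command(
  moves="-35 0 0 0 1; -65 0 0 0 1; -85 0 0 0 1; -100 0 0 0 1; -115 0 0 0 1; -130 0 0 0 1; -145 0 0 0 1; -155 0 0 0 1",
)

```text
time_s: 4.05
ee_pos: [540.7, -123.3, 289.8]
orientation: [0.0, 0.824, 0.567, -0.0]
wrist_force: [0.9, -0.0, 0.2]
gripper_width: 0.2
grasp_force: 0.0
```

```bash
python3 - <<'E'
from h import *
print(arm.observe()["ee_pos"])
for _ in range(8): im=viewer.snapshot("side")
im=im[:,:,::-1][100:280,260:440]
cv2.imwrite("pics/c3.png",cv2.resize(im,None,fx=3.3,fy=3.3,interpolation=cv2.INTER_CUBIC))
E
```

```text
[ 540.70574042 -123.34448528  289.8322105 ]
```

View pics/c3.png

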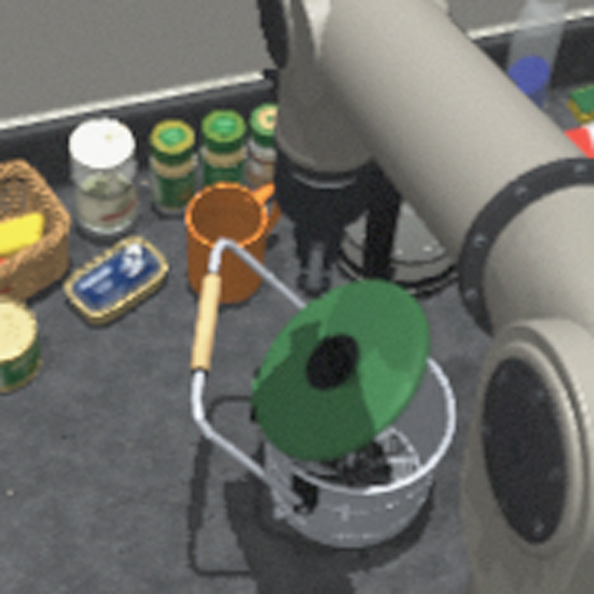

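Request:
arm_command(
  moves="25 0 -20 0 1; 65 0 -20 0 1; 105 0 -20 0 1; 140 0 -20 0 1; 155 0 -10 0 1; 155 0 15 0 1; 155 0 35 0 1; 155 0 45 0 1",
)

```text
time_s: 5.25
ee_pos: [595.6, 23.3, 242.9]
orientation: [-0.001, 0.823, 0.567, -0.001]
wrist_force: [-1.7, -0.1, -0.3]
gripper_width: 0.4
grasp_force: 0.0
```

```bash
python3 - <<'E'
from h import *
print(arm.observe()["ee_pos"])
im=viewer.snapshot("side")[:,:,::-1][100:280,260:440]
cv2.imwrite("pics/c4.png",cv2.resize(im,None,fx=3.3,fy=3.3,interpolation=cv2.INTER_CUBIC))
E
```

```text
[595.59345914  23.32847297 242.85042156]
```

View pics/c4.png

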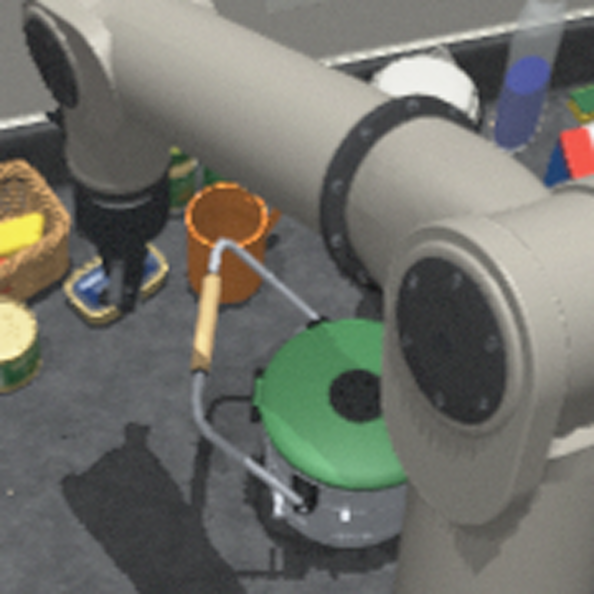

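Request:
arm_command(
  moves="-40 0 0 0 1; -55 0 -8 0 1; -68 0 -16 0 1; -82 0 -24 0 1; -98 0 -30 0 1; -115 0 -35 0 1; -132 0 -38 0 1; -148 0 -39 0 1",
)

```text
time_s: 6.1
ee_pos: [544.2, -115.6, 285.5]
orientation: [0.001, 0.824, 0.567, 0.001]
wrist_force: [0.5, -0.4, 1.0]
gripper_width: 0.2
grasp_force: 0.0
```

Request:
arm_command(
  moves="-17 0 1 0 1; -33 0 4 0 1; -49 0 8 0 1; -65 0 14 0 1; -80 0 22 0 1; -94 0 31 0 1; -105 0 38 0 1; -113 0 47 0 1",
)

```text
time_s: 6.9
ee_pos: [502.9, -222.0, 236.0]
orientation: [-0.0, 0.824, 0.567, -0.0]
wrist_force: [0.8, -0.1, -0.3]
gripper_width: -0.2
grasp_force: 0.0
```

```bash
python3 - <<'E'
from h import *
print(arm.observe()["ee_pos"])
a=viewer.snapshot("side")[:,:,::-1][100:280,260:440]; b=viewer.snapshot("scene")[:,:,::-1][100:280,290:470]
cv2.imwrite("pics/c5.png",cv2.resize(np.hstack([a,b]),None,fx=2.2,fy=2.2,interpolation=cv2.INTER_CUBIC))
E
```

```text
[ 502.92052296 -222.01528862  236.04025068]
```

View pics/c5.png

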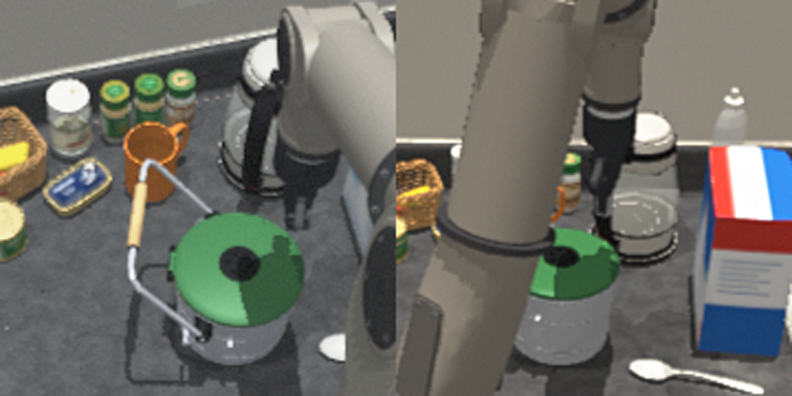

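Request:
arm_command(
  moves="10 0 -30 0 1; 45 0 -60 0 1; 85 0 -70 0 1; 125 0 -70 0 1; 165 0 -70 0 1; 205 0 -70 0 1; 240 0 -70 0 1; 260 0 -70 0 1",
)

```text
time_s: 7.8
ee_pos: [596.6, 26.9, 307.2]
orientation: [-0.001, 0.822, 0.569, 0.001]
wrist_force: [0.1, -1.2, -0.2]
gripper_width: 0.1
grasp_force: 0.0
```

Request:
arm_command(
  moves="0 0 30 0 1; 0 0 60 0 1; 0 0 80 0 1; -10 0 83 0 1; -25 0 83 0 1; -35 0 83 0 1; -40 0 83 0 1; -40 0 83 0 1",
)

```text
time_s: 8.6
ee_pos: [582.1, -17.0, 224.9]
orientation: [0.001, 0.824, 0.566, 0.0]
wrist_force: [-0.4, -0.1, 0.3]
gripper_width: 0.2
grasp_force: 0.0
```

```bash
python3 - <<'E'
from h import *
o=arm.observe(); print(o["ee_pos"])
for q in(o["ee_pos"],o["ee_pos"]-[0,0,14]): print(proj("side",q))
a=viewer.snapshot("side")[:,:,::-1][150:250,280:380]
cv2.imwrite("pics/c6.png",cv2.resize(a,None,fx=6,fy=6,interpolation=cv2.INTER_CUBIC))
E
```

```text
[582.13865488 -17.02000039 224.87702122]
(np.float64(313.08151990233813), np.float64(199.48365746723965))
(np.float64(313.14031043966355), np.float64(202.17705303065858))
```

View pics/c6.png

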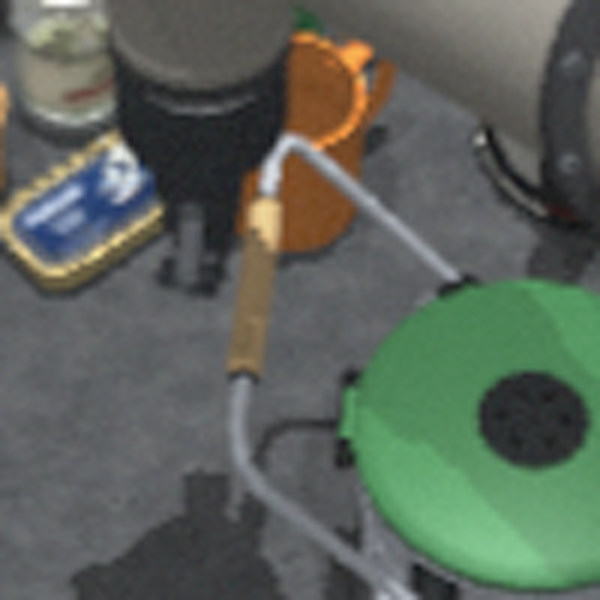

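Request:
arm_command(
  moves="-12 -10 0 0 1; -22 -10 0 0 1; -32 -10 -4 0 1; -44 -10 -10 0 1; -56 -10 -16 0 1; -69 -10 -22 0 1; -82 -10 -28 0 1; -95 -10 -32 0 1",
)

```text
time_s: 9.45
ee_pos: [538.2, -102.1, 256.4]
orientation: [0.0, 0.824, 0.567, 0.0]
wrist_force: [0.3, 0.9, -0.6]
gripper_width: -0.1
grasp_force: 0.5
```

```bash
python3 - <<'E'
from h import *
o=arm.observe(); print(o["ee_pos"])
a=viewer.snapshot("side")[:,:,::-1][130:250,290:410]
cv2.imwrite("pics/c7.png",cv2.resize(a,None,fx=5,fy=5,interpolation=cv2.INTER_CUBIC))
E
```

```text
[ 538.24836375 -102.05140427  256.42860579]
```

View pics/c7.png

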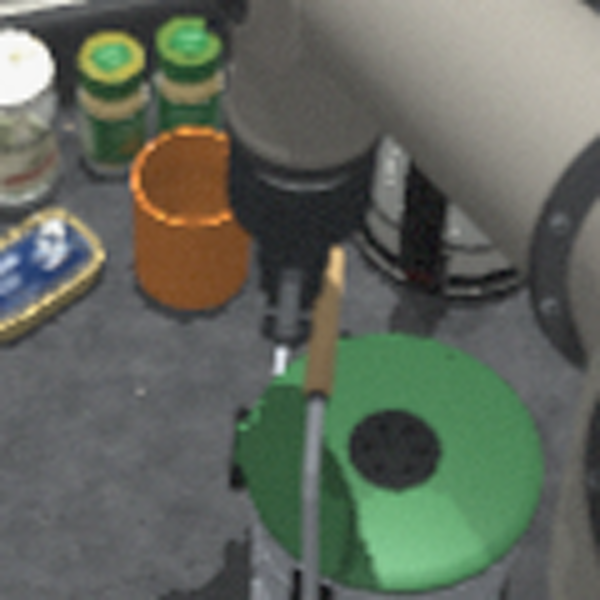

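Request:
arm_command(
  moves="-18 0 0 0 1; -36 0 0 0 1; -54 0 2 0 1; -72 0 6 0 1; -90 0 13 0 1; -106 0 22 0 1; -122 0 33 0 1; -137 0 47 0 1",
)

```text
time_s: 10.3
ee_pos: [489.5, -229.8, 208.1]
orientation: [0.0, 0.824, 0.567, 0.0]
wrist_force: [0.3, 1.4, -0.4]
gripper_width: 0.2
grasp_force: 0.4
```

```bash
cat > g.py <<'E'
from h import *
C=np.array([519,-169.]);X=np.array([.355,.935]);Y=np.array([-.935,.355])
def gp(th):
    t=np.radians(th); b=40-160*np.sin(t); return b,122+160*np.cos(t)
def look():
    o=arm.observe(); p=o["ee_pos"]-[519,-169,0]; print("tcp b",p[:2]@X,"lat",p[:2]@Y,"z",p[2])
    for n in("side","scene"):
        im=cv2.cvtColor(viewer.snapshot(n),cv2.COLOR_RGB2HSV)
        m=cv2.inRange(im,(10,60,60),(28,255,255)); best=[]
        for th in range(-40,102,4):
            b,z=gp(th); f=0
            for l in range(-40,41,10):
                q=C+b*X+l*Y; u,v=proj(n,[*q,z]); f+=m[int(round(v)),int(round(u))]>0
            best.append((int(f),th))
        print(n,[x for x in best if x[0]>2])
E
python3 -c "from g import *;look()"
```

```text
tcp b -67.33953936477373 lat 6.041234721509738 z 208.1333341175471
side [(3, -36), (3, -32), (3, -28), (3, -24), (3, 48), (4, 52), (5, 56)]
scene [(7, 16), (6, 20), (9, 52), (7, 56)]
```

Request:
arm_command(
  moves="4 0 -15 0 1; 4 0 -45 0 1; 2 0 -65 0 1; -20 0 -65 0 1; -30 0 -60 0 1; -33 0 -40 0 1; -36 0 -25 0 1; -38 0 -15 0 1",
)

```text
time_s: 11.2
ee_pos: [475.6, -263.4, 222.3]
orientation: [-0.001, 0.824, 0.567, -0.0]
wrist_force: [-0.8, 0.2, -0.2]
gripper_width: -0.4
grasp_force: 0.0
```

```bash
python3 -c "from g import *;look();print(arm.observe()['wrist_force'])"
```

```text
tcp b -103.69003340792192 lat 7.066462469894496 z 222.33953480223917
side [(3, -36), (3, -32), (3, -28), (3, -24), (3, 48), (9, 52), (9, 56), (5, 60)]
scene [(7, 16), (6, 20), (6, 52), (6, 56)]
[-0.30205822 -0.40585861 -0.18506153]
```

Request:
arm_command(
  moves="0 0 -22 0 1; 4 0 -32 0 1; 14 0 -32 0 1; 14 0 -24 0 1; 12 0 -10 0 1; 7 0 2 0 1; 1 0 14 0 1; -4 0 25 0 1",
)

```text
time_s: 12.1
ee_pos: [473.6, -268.6, 196.8]
orientation: [-0.001, 0.824, 0.567, -0.001]
wrist_force: [-1.3, -0.8, -0.6]
gripper_width: 0.1
grasp_force: 0.0
```

```bash
python3 -c "from g import *;look();print(arm.observe()['wrist_force'])"
```

```text
tcp b -109.26548501173947 lat 7.045806288917355 z 196.8169568143643
side [(3, -36), (3, -32), (3, -28), (3, -24), (4, 48), (9, 52), (9, 56), (6, 60)]
scene [(6, 20), (6, 52), (6, 56)]
[-0.2818595   0.14664814  0.74893535]
```

```bash
python3 - <<'E'
from h import *
a=viewer.snapshot("side")[:,:,::-1][160:270,320:430]; b=viewer.snapshot("scene")[:,:,::-1][160:270,330:440]
cv2.imwrite("pics/c8.png",cv2.resize(np.hstack([a,b]),None,fx=3.6,fy=3.6,interpolation=cv2.INTER_CUBIC))
E
```

```text
(no output)
```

View pics/c8.png

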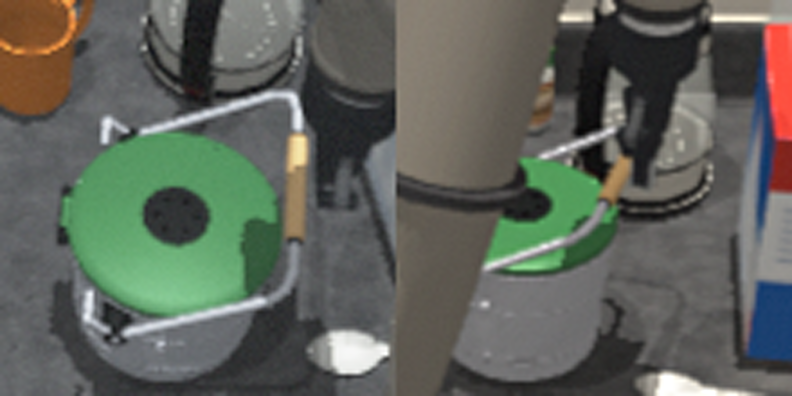

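```bash
cat > t.py <<'E'
from g import *
def tri(s,c):
    A=[];B=[]
    for n,p in(("side",s),("scene",c)):
        o,d=ray(n,*p); d/=np.linalg.norm(d); M=np.eye(3)-np.outer(d,d); A.append(M);B.append(M@o)
    return np.linalg.lstsq(np.vstack(A),np.hstack(B),rcond=None)[0]
def rep(n,p): q=p[:2]-C; print(n,p.round(1),"b",q@X,"lat",q@Y)
if __name__=="__main__":
    f=lambda u,v:(320+u/3.6-.4,160+v/3.6-.4); g=lambda u,v:(330+(u-396)/3.6-.4,160+v/3.6-.4)
    for n,s,c in[("grip",f(297,188),g(618,179)),("top",f(298,135),g(630,156)),("bot",f(295,240),g(606,201)),("tip",f(335,207),g(642,185))]:
        p=tri(s,c); rep(n,p); print(proj("side",p)-np.array(s))
    e=arm.observe()["ee_pos"]-[0,0,14]; rep("fk tip",e); print(proj("side",e),proj("scene",e))
    print(f(335,207),g(642,185))
E
python3 t.py
```

```text
grip [ 487.9 -250.8  207.9] b -87.48516527622347 lat 0.0251747778663578
[-1.34121985  0.89703414]
top [ 539.4 -268.5  199.2] b -85.78776299707344 lat -54.44401397866882
[-2.11554227  1.45017859]
bot [ 439.8 -233.6  216.6] b -88.55437883323599 lat 51.09507978244817
[-0.45417805  0.29648806]
tip [ 454.7 -267.9  225.1] b -115.31191049462686 lat 25.04233576147125
[-1.26818177  0.84174757]
fk tip [ 474.6 -268.   184.5] b -108.37641394514804 lat 6.397632418923983
(np.float64(406.8885573388105), np.float64(219.6156704359465)) (np.float64(397.75111922386276), np.float64(217.0856678431622))
(412.65555555555557, 217.1) (397.93333333333334, 210.98888888888888)
```

```bash
python3 - <<'E'
from t import *
def chk(nm,e,s,c=None):
    e=np.array(e)-[0,0,14]; print(nm,"side",np.round(proj("side",e),1),s,"scene",np.round(proj("scene",e),1),c)
chk("c2",[595.8,22.6,288.7],(260+122/3.3,100+278/3.3))
chk("c4",[595.6,23.3,242.9],(260+120/3.3,100+305/3.3))
chk("c5",[502.9,-222,236],(260+297/2.2,100+224/2.2),(290+(603-396)/2.2,100+228/2.2))
chk("c6",[582.1,-17,224.9],(280+192/6,150+290/6))
chk("c7",[538.2,-102,256.4],(290+288/5,130+340/5))
chk("c8",[473.6,-268.6,196.8],(320+337/3.6,160+207/3.6),(330+(642-396)/3.6,160+185/3.6))
a=cv2.imread("pics/c8.png")
im=viewer.snapshot("side");g=im[195:235,395:425].max(2); print(arm.observe()["ee_pos"])
print("\n".join(" ".join("%3d"%x for x in r) for r in g[::2]))
E
```

```text
c2 side [297.8 188.5] (296.969696969697, 184.24242424242425) scene [309.5 172.8] None
c4 side [298.2 197.8] (296.3636363636364, 192.42424242424244) scene [309.7 184.3] None
c5 side [390.1 207.8] (395.0, 201.8181818181818) scene [383.6 202.4] (384.09090909090907, 203.63636363636363)
c6 side [313.1 202.2] (312.0, 198.33333333333334) scene [321.4 191.1] None
c7 side [346.2 202.5] (347.6, 198.0) scene [346.6 190.7] None
c8 side [407.1 220.1] (413.6111111111111, 217.5) scene [397.9 217.7] (398.3333333333333, 211.38888888888889)
[ 475.02075409 -267.84225406  198.99094668]
 96  97  96  95  97  99 168 225 211 123 100  72  49  42  42  48  39  41  42  42  35  38  41  38  45  40  36  40  41  39
103  98  97  97 100 127 169 193 191 153 101  91  62  39  41  43  44  45  42  38  41  43  38  41  42  43  39  42  41  41
101 100  99  99 110 182 229 241 245 235 159  94  62  37  41  35  41  38  32  39  36  43  45  38  44  44  34  55  91 110
104 101 102 101 121 187 231 242 244 235 165  95  73  40  42  41  37  44  41  40  41  41  41  43  41  41  46  92 131 141
109 105 107 102 136 202 233 242 244 233 160  85
[... 1172 characters left out ...]
 154 159 155 152 127  97  99  91  91  95  99  96  93  93  94  93  96  92  90  88  87  82  82  86  73
 89  88  85  97 125 134 129 134 136 122  96  99  92  87  89 102  96  94  93  94  92  91  86  88  92  93  83  88  85  71
 86  87  87  95  88  84 117 110  66  83 104  97  88  90  91  99  99 100 100 102  98  91  92  91  92  88  92  91  94  99
 84  89  82  89  99 125 153 138 115 103  98  91  89  85  82  91 102 108 105 107  94  90  93  90  93  96  98  95  95  91
 88  84  81  88  96 127 148 138 109 101  96  88  85  84  83  91 102 103 106  96  90  90  91  94  98  94  93  89  92  97
 83  83  90  85  94 124 149 134 106 103  97  90  86  87  89  89  98 101  98  92  91  95  94  93  92  94  86  85  87  85
```

Request:
arm_command(
  moves="0 0 -25 0 1; 0 0 -48 0 1; 10 0 -50 0 1; 20 0 -48 0 1; 20 0 -30 0 1; 19 0 -15 0 1; 15 0 -4 0 1; 11 0 6 0 1",
)

```text
time_s: 13.15
ee_pos: [477.9, -257.8, 191.3]
orientation: [-0.001, 0.824, 0.567, -0.001]
wrist_force: [0.1, 0.2, 1.0]
gripper_width: 0.0
grasp_force: 0.5
```

```bash
cat >> g.py <<'E'
def grip():
    from t import tri
    r=[]
    for n,(u0,u1,v0,v1) in(("side",(380,435,185,260)),("scene",(380,430,195,265))):
        im=cv2.cvtColor(viewer.snapshot(n),cv2.COLOR_RGB2HSV)
        m=cv2.inRange(im,(8,70,60),(28,255,255)); k=np.zeros_like(m);k[v0:v1,u0:u1]=1;m*=k
        c,l,s,ce=cv2.connectedComponentsWithStats(m); i=1+np.argmax(s[1:,4]); r.append(ce[i]); print(n,ce[i].round(1),s[i])
    p=tri(*r); q=p[:2]-C; print("grip b %.0f lat %.0f z %.0f"%(q@X,q@Y,p[2]),"theta",np.degrees(np.arctan2(40-q@X,p[2]-122)))
    for th in range(48,102,4):
        b,z=gp(th); print(th,*[np.round(proj(n,[*(C+b*X),z])).astype(int) for n in("side","scene")],end=";")
E
python3 -c "
from g import *
grip();o=arm.observe();p=o['ee_pos']-[519,-169,0];print('tcp',p[:2]@X,p[2],o['wrist_force'])"
```

```text
side [404.9 223.4] [403 218   5  12  56]
scene [393.4 217.5] [390 214   8   9  47]
grip b -100 lat 27 z 196 theta 62.36721681582978
48 [399 208] [390 203];52 [401 210] [392 205];56 [403 212] [394 208];60 [404 214] [396 211];64 [406 216] [397 214];68 [407 218] [398 217];72 [408 220] [399 219];76 [408 222] [400 222];80 [408 224] [400 225];84 [408 226] [400 228];88 [408 228] [400 231];92 [407 230] [400 233];96 [407 232] [400 236];100 [406 234] [399 238];tcp -98.1600070777245 190.8504191105032 [-0.66410446  0.36400355  0.27247803]
```

Request:
arm_command(
  moves="-6 0 10 0 1; -11 0 20 0 1; -15 0 32 0 1; -18 0 44 0 1; -19 0 55 0 1; -20 0 65 0 1; -20 0 74 0 1; -20 0 80 0 1",
)

```text
time_s: 14.05
ee_pos: [471.3, -275.9, 111.8]
orientation: [-0.0, 0.824, 0.567, -0.0]
wrist_force: [-0.4, -0.6, 0.7]
gripper_width: -0.3
grasp_force: 0.2
```

```bash
python3 -c "
from g import *
grip();o=arm.observe();p=o['ee_pos']-[519,-169,0];print('tcp',p[:2]@X,p[2],o['wrist_force'])"
```

```text
side [406.9 238. ] [405 232   5  12  55]
scene [396.6 238.5] [393 235   8   9  44]
grip b -117 lat 29 z 116 theta 92.07158008887332
48 [399 208] [390 203];52 [401 210] [392 205];56 [403 212] [394 208];60 [404 214] [396 211];64 [406 216] [397 214];68 [407 218] [398 217];72 [408 220] [399 219];76 [408 222] [400 222];80 [408 224] [400 225];84 [408 226] [400 228];88 [408 228] [400 231];92 [407 230] [400 233];96 [407 232] [400 236];100 [406 234] [399 238];tcp -116.77109674196751 111.84195326160807 [0.66473212 0.60080299 0.45849589]
```

Request:
arm_command(
  moves="0 0 6 0 1; 1 0 11 0 1; 1 0 15 0 1; 2 0 18 0 1; 2 0 20 0 1; 2 0 20 0 1",
)

```text
time_s: 14.75
ee_pos: [472.1, -274.2, 92.5]
orientation: [-0.0, 0.824, 0.567, -0.0]
wrist_force: [-0.1, -0.3, 0.3]
gripper_width: -0.3
grasp_force: 0.0
```

Request:
arm_command(
  moves="0 0 2 0 1; 0 0 3 0 1; 0 0 3 0 1",
)

```text
time_s: 15.05
ee_pos: [472.2, -274.4, 89.7]
orientation: [-0.0, 0.824, 0.567, -0.0]
wrist_force: [-0.1, 0.2, 0.0]
gripper_width: -0.0
grasp_force: 0.0
```

```bash
python3 -c "
from g import *
grip();o=arm.observe();p=o['ee_pos']-[519,-169,0];print('tcp',p[:2]@X,p[2],o['wrist_force'])"
```

```text
side [405.2 242.2] [403 236   6  12  58]
scene [395.4 243.2] [392 239   8  10  47]
grip b -115 lat 33 z 99 theta 98.52819074600414
48 [399 208] [390 203];52 [401 210] [392 205];56 [403 212] [394 208];60 [404 214] [396 211];64 [406 216] [397 214];68 [407 218] [398 217];72 [408 220] [399 219];76 [408 222] [400 222];80 [408 224] [400 225];84 [408 226] [400 228];88 [408 228] [400 231];92 [407 230] [400 233];96 [407 232] [400 236];100 [406 234] [399 238];tcp -115.17848924464438 89.78633509701837 [-0.0840424   0.86052991 -0.15884781]
```

Request:
arm_command(
  moves="0 0 2 0 1; 0 0 4 0 1; 0 0 5 0 1; 0 0 5 0 1",
)

```text
time_s: 15.55
ee_pos: [473.2, -276.4, 87.5]
orientation: [0.002, 0.824, 0.566, -0.0]
wrist_force: [-6.7, -0.3, 22.5]
gripper_width: 0.0
grasp_force: 11.3
```

Stop reached (22 N). Back off upward and check.

Request:
arm_command(
  moves="0 0 -5 0 1; 0 0 -15 0 1; 0 0 -45 0 1; 0 0 -90 0 1; 0 0 -135 0 1; 0 0 -180 0 1; 0 0 -215 0 1; 0 0 -230 0 1",
)

```text
time_s: 16.35
ee_pos: [473.6, -274.6, 319.1]
orientation: [0.003, 0.824, 0.567, 0.001]
wrist_force: [0.0, -0.7, -0.3]
gripper_width: 0.0
grasp_force: 0.0
```

```bash
python3 - <<'E'
from g import *
grip();o=arm.observe();print(o['ee_pos'],o['wrist_force'])
im=cv2.cvtColor(viewer.snapshot("side"),cv2.COLOR_RGB2HSV); m=cv2.inRange(im,(40,80,30),(85,255,255)); m[:185]=0;m[:,:325]=0;m[:,420:]=0
c,l,s,ce=cv2.connectedComponentsWithStats(m); i=1+np.argmax(s[1:,4]); print("lid",s[i],ce[i],"expected shut",proj("side",[*C,154]))
E
```

```text
side [405.5 233.1] [403 219   6  29 140]
scene [397.8 238.4] [392 229  12  20  98]
grip b -115 lat 0 z 95 theta 99.71847228764446
48 [399 208] [390 203];52 [401 210] [392 205];56 [403 212] [394 208];60 [404 214] [396 211];64 [406 216] [397 214];68 [407 218] [398 217];72 [408 220] [399 219];76 [408 222] [400 222];80 [408 224] [400 225];84 [408 226] [400 228];88 [408 228] [400 231];92 [407 230] [400 233];96 [407 232] [400 236];100 [406 234] [399 238];[ 473.43004733 -274.66726266  317.62699009] [-0.49498496 -0.58419994  0.20509028]
lid [ 336  197   62   52 2193] [367.79616963 222.44140447] expected shut (np.float64(368.50976086560553), np.float64(219.54629569323652))
```

The grip sits at about 99.7°, its stop, and the lid is shut. The pail hasn't moved and the arm is clear.

```bash
python3 -c "
from bench import arm
print(arm.close_job())"
```

```text
the job is handed in; nothing more can be done
None
```

I handed the job in at about 16.5 s of the 58 s allowed: the lid is shut, the handle is folded to its front stop over the lid, the pail measured in place and the arm is clear; I saw no bystander move, and the hand-in returned no verdict.

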